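# Show the red-roofed model cottage to the inspection camera

### The arm

A 7-joint arm with a two-finger parallel gripper is mounted at the origin on the work surface. World frame = base frame: x ahead of the robot, y to its left, z up, the work surface at z = 0. Lengths are in mm, angles in rad, forces in N, time in s.
With the tool pointing down it reaches from about 400 to 875 mm from the base axis. Payload 19.3 kg.
Tool frame: the origin (TCP) lies midway between the tips of the shut fingers; the grasp point (between the pads) lies 19 mm behind it; z points along the fingers, y is the line along which they close (so a half turn about z gives the same grasp; the last joint's range is limited). The gripper opens to 85 mm and grips with 20 to 120 N. Pads are 22 mm wide; open, the fingers measure 114 mm over their backs; the gripper's body (76 mm by 85 mm) begins 54 mm behind the grasp point. The pads swing forward as they close: fully open they stand 13 mm farther back than shut.
Start: joints at [1.041, 0.521, -0.036, 1.599, 0.021, 1.021, -0.113], TCP at [277.327, -560.092, 199.491] pointing down, gripper open.
Joint ranges: [-2.91, 2.91], [-0.3, 2.13], [-1.5, 1.42], [0.17, 2.43], [-1.26, 4.41], [0.16, 1.93], [-2.52, 2.52]. Speed limits (rad/s): [1.89, 1.89, 2.39, 2.39, 3.01, 3.01, 3.01].

### API

Orientations are given as a unit quaternion [x, y, z, w].
In Python, from station import r gives the robot as it stands.
- The arm moves only by the tool drive_tool, never from a script. Its argument "moves" is a list of rows, each a list of 2 entries, a list of its own where there are three numbers: the shift along the world's x, y, z in units of 0.3 m (1.0 is 0.3 m), then the turn, a rotation vector about the world's x, y, z in units of pi/4 rad (1.0 is pi/4 rad). In form: [[[x, y, z], [wx, wy, wz]], ...]. A call has exactly 8 rows; each row shifts and turns the commanded pose from where the row before left it; what a row does not reach is not made up. A row lasts 1/8 s, in which the tool goes at most 62.5 mm and 10.7 degrees, less where a joint would pass 70% of its speed; a pose out of reach is approached as far as the arm can. A call with a number of a shift or a turn outside -1 to 1 is refused whole. A call with a gripper value outside its range is refused whole. "claw" is the gripper's target within -1 to 1 (shut at 1, half-way at 0, fully open at -1), set as the call begins (left out, the last holds). The fingers move at their own pace and stop on an object; the grip force is fixed at half the most. Time passes only in rows, so rows that do not move let the fingers close, or fill a call up. It gives the time, the measured TCP pose, the force, the opening and the grip force at its end, in the units of the state.
- r.get_state(): the state, without advancing time (a new reading comes with each control period).
- r.capture(name): name is "scene" or "top"; returns a dict with "frame" (420x560x3 uint8, red, green, blue), "z_map" (420x560 float32, mm along the optical axis (not along the pixel's ray), 0 where there is no reading), "K" (3x3 intrinsics, pixels), "R" (3x3) and "t" (3): a world point X has camera coordinates R X + t. Camera axes: x right, y down, z forward; pixel columns grow to the right and rows downward; lengths in mm; the calibration is good to about 2 mm. A picture is of the moment at which its call begins.
- r.job_done(): hands the job in; it is judged then, once.
The state is a dict: "clock": time; "q": joint angles; "joint_vel": joint speeds; "effort": joint torques, N m; "ee_pos": TCP position; "ee_rot": TCP orientation; "wrist_force": force on the tool from outside, world axes, zero at the start; "moment": the same for the moment, N m; "gripper_width": opening from 0.0 (shut) to 1.0 (fully open); "finger_force": force on a finger pad.
Only numpy, scipy, OpenCV 4.12 (cv2) and the standard library are available. Lean on these libraries where they do the work, as an engineer would, in place of code of your own. Each camera call takes 0.05 s, during which the arm holds its last target. There are 200 camera calls.

### The job

Pick the red-roofed cottage out of the model village and hold it up to the inspection camera: its middle on the lens's line of sight, 15 cm in front of the lens, roof up, and leaned back with the camera's slant so that the wall with the door faces the lens squarely. Touch nothing else out of place, neither the other two cottages, the camera nor the things lying about, and finish while still holding the cottage there, steady in the air.

Things in the scene. Friction and masses are not known exactly. Their poses are not given: they have to be found in the camera images.
- village: Model village: dark wooden plinth, 190 (x) x 400 (y) x 18 mm, fixed, on a 4 mm cardboard sheet. Origin: centre of its underside. On its flat top three plots at x = 0, y = -125, 0, +125 mm, give or take 10 mm, each with one loose cottage. Fixed model trees up to 52 mm high along its -x edge (x about -75 mm), bushes 11 mm high along the +x edge.
- red_cottage: The cottage to show: plaster, cream walls, RED gabled roof, about 130 g, loose, on any plot. Walls 48 (x) x 55 (y) x 41 mm high; ridge along y 71 mm up, chimney to 74 mm; eaves overhang the x walls by 8 mm. End walls (y = -27.5, +27.5 mm) are flat and flush up to the ridge: grip these. Origin: centre of its underside; z up; blue door and two windows in the -x wall.
- red_centre (a point): Middle of the red cottage, 34 mm above its underside, on its vertical axis; axes as the cottage's.
- red_door (a point): Point on the door wall of the red cottage, 24 mm from the middle point towards -x, 34 mm above the underside.
- grey_cottage: Cottage of the same shape with a dark grey roof, loose, on another plot; leave it alone. Origin: centre of its underside.
- yellow_cottage: Cottage of the same shape with a yellow roof, loose, on another plot; leave it alone. Origin: centre of its underside.
- camera (a joint): Slant of the camera head: 0 looks level, positive looks down (rad); stiff, stays where it is. Not to be moved.
- lens (a point): Centre of the front of the inspection camera's lens (30 mm across, red ring). The black head, 50 x 64 x 34 mm, tilts in a fork 310 mm above the table on a fixed aluminium column (18 mm thick) with a round base 110 mm across; the column's axis is 56 mm behind the lens. Axes of the camera head: the camera looks along -x, y is level, z is the camera's up (leans with the slant).
- aim (a point): The point 150 mm in front of the lens on its line of sight (an empty point in the air), axes as the camera head's: the lens lies towards +x of it. The middle of the cottage belongs here, the cottage's z along this z, the cottage's -x (door) along this +x.
- paint_cup: White plastic cup, 64 mm across, 42 mm high, loose; bystander. Origin: centre of its underside.
- moss_jar: Green jar with white cap, 68 mm across, 85 mm high, loose; bystander. Origin: centre of its underside.
- glue: White glue bottle with orange cap, 44 mm across, 120 mm high, loose; bystander. Origin: centre of its underside.
- brush: Flat paint brush with red handle, 180 mm long, lying on the table, loose; bystander. Origin: under its middle.
- lava_rock: Brown rock, 90 mm across, 53 mm high, loose; bystander. Origin: centre of its underside.

How it is judged:
By the outcome, as a careful person would: the job done as asked, in the order asked, and still so for the second after the job is handed in, while the arm keeps its last pose, push and grip.
It also fails if it takes over 38 s, if anything falls off the work surface, if the arm or the gripper's body presses on something with over 40 N, if the wrist force passes 120 N, or if a joint passes its speed limit or range.

## Working session

There is one attempt and no reset: what is moved stays moved. The work goes in short steps, Python scripts to look and compute and a tool call to move; the robot and the scene stay as the last step left them, time stands still between calls to the robot, and variables do not carry over. Pictures are saved under pics/ and viewed, at most 10 in all, crops included, and the job is handed in when it is done.

Besides the shell and the picture viewer there is one more tool, called after "Emit:" as name(argument=value, ...), one argument or row to a line, values as JSON. drive_tool: Moves the arm, as the interface text tells. Its arguments: {"type":"object","properties":{"moves":{"type":"array","items":{"type":"array"}},"claw":{"type":"number"}},"required":["moves"]}

```bash
mkdir -p pics; ls
cat > h.py <<'E'
import numpy as np,cv2
from station import r
def pts(c):
    z=c["z_map"];K=c["K"];v,u=np.mgrid[:z.shape[0],:z.shape[1]]
    P=np.stack([(u-K[0,2])/K[0,0]*z,(v-K[1,2])/K[1,1]*z,z],-1)
    return (P-c["t"])@c["R"]   # world
E
python3 - <<'E'
from h import *
s=r.get_state();print(s["clock"],s["ee_pos"],s["ee_rot"],s["gripper_width"])
for n in("scene","top"):
    c=r.capture(n);cv2.imwrite(f"pics/{n}0.png",c["frame"][...,::-1]);np.savez(f"{n}0.npz",**c)
    print(n,-c["R"].T@c["t"],c["R"][2],c["K"][0,0])
E
```

```text
pics
0.0 [ 277.1542861  -559.76760074  198.91074627] [ 9.73690651e-01  2.27873147e-01 -1.81738060e-04 -5.58762713e-04] 0.9989300885576093
scene [1739.6410581   135.51584138 1023.09477332] [-0.8205927 -0.0783448 -0.5661181] 507.4678999800558
top [ 424.51278041    3.05355702 1539.74019472] [ 9.81689774e-02  5.58213256e-04 -9.95169604e-01] 427.2907175971884
```

View pics/scene0.png

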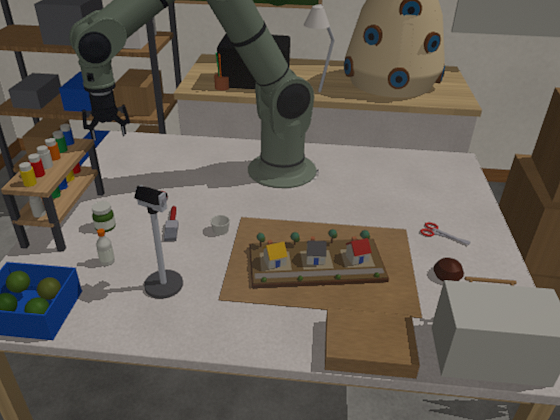

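View pics/top0.png

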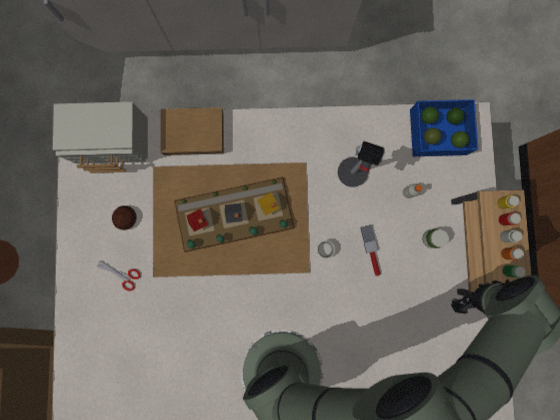

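The scene view shows the red cottage at (359,252), the inspection camera's head at (150,198) and its base at (163,284). In the top view the red roof is at (198,219), the head at (371,153) and the base at (353,172). Next I zoom in and measure.

Run:
```python
from h import *
S=dict(np.load("scene0.npz"));T=dict(np.load("top0.npz"))
def crop(c,u,v,w,h,k):return cv2.resize(c["frame"][v:v+h,u:u+w,::-1],None,fx=k,fy=k,interpolation=cv2.INTER_CUBIC)
a=crop(T,330,130,65,60,6);b=crop(S,125,175,65,60,6)
c=crop(T,170,170,130,80,3);d=crop(S,240,220,130,80,3)
cv2.imwrite("pics/z.png",np.vstack([np.hstack([a,b]),np.hstack([c,d])]))
for n,c in(("scene",S),("top",T)):
    P=pts(c);f=c["frame"].astype(int);ok=c["z_map"]>0
    hsv=cv2.cvtColor(c["frame"],cv2.COLOR_RGB2HSV)
    # red roof and red ring
    red=((hsv[...,0]<8)|(hsv[...,0]>172))&(hsv[...,1]>150)&(hsv[...,2]>70)&ok
    k,l,st,ce=cv2.connectedComponentsWithStats(red.astype(np.uint8))
    for i in range(1,k):
        if st[i,4]>5:
            Q=P[l==i];print(n,"red",ce[i].round(1),st[i,4],np.median(Q,0).round(0),Q.min(0).round(0),Q.max(0).round(0))
    X=P[...,0];Y=P[...,1];Z=P[...,2]
    cam=ok&(Z>240)&(X>450)&(X<800)&(Y<0)&(Y>-450)
    Q=P[cam];print(n,"head",len(Q),np.median(Q,0).round(0),Q.min(0).round(0),Q.max(0).round(0))
    for lo,hi in((50,150),(150,250)):
        q=P[ok&(Z>lo)&(Z<hi)&(X>500)&(X<800)&(Y<-100)&(Y>-350)];print("column",lo,len(q),np.median(q,0).round(0) if len(q) else 0)
```

```text
scene red [ 38.1 168.7] 150 [ 509. -687.  246.] [ 491. -708.  219.] [ 518. -677.  273.]
scene red [ 76.4 168.9] 54 [ 301. -686.  126.] [ 282. -695.  111.] [ 335. -678.  145.]
scene red [172.7 213.1] 61 [ 370. -338.   20.] [ 332. -353.   15.] [ 408. -326.   24.]
scene red [430.9 225.2] 31 [311. 535.   7.] [298. 516.  -1.] [335. 556.  13.]
scene red [426.7 231.8] 43 [351. 515.   7.] [337. 497.   1.] [372. 536.  12.]
scene red [360.8 246.5] 268 [549. 285.  80.] [523. 252.  60.] [578. 316.  95.]
scene head 718 [ 713. -270.  315.] [ 653. -317.  240.] [ 735. -233.  340.]
column 50 184 [ 705. -274.  101.]
column 150 208 [ 705. -273.  202.]
top red [363.6 168. ] 21 [ 656. -256.  293.] [ 650. -271.  284.] [ 668. -249.  299.]
top red [196.1 219.8] 253 [531. 280.  79.] [498. 244.  56.] [570. 314.  99.]
top red [504.5 219.3] 106 [ 496. -684.  248.] [ 481. -725.  217.] [ 516. -679.  273.]
top red [374.5 263.5] 98 [ 365. -338.   17.] [ 328. -353.    4.] [ 406. -325.   26.]
top red [133.3 273.8] 46 [350. 519.   7.] [335. 495.  -1.] [367. 538.  15.]
top red [127.9 285.5] 34 [309. 535.   8.] [297. 518.   0.] [326. 559.  15.]
top head 602 [ 692. -269.  320.] [ 648. -314.  271.] [ 736. -233.  341.]
column 50 40 [ 694. -270.  100.]
column 150 15 [ 697. -269.  178.]
```

View pics/z.png

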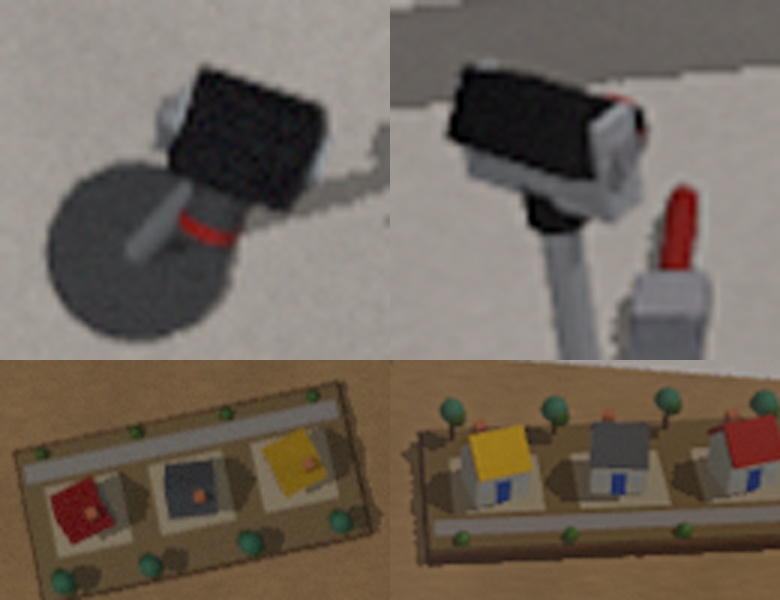

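```bash
cat > m.py <<'E'
from h import *
S=dict(np.load("scene0.npz"));T=dict(np.load("top0.npz"))
def plane(Q,it=6):
    m=np.ones(len(Q),bool)
    for _ in range(it):
        c=np.median(Q[m],0);c=Q[m].mean(0);w=np.linalg.svd(Q[m]-c,full_matrices=False)[2][2];w*=np.sign(w[2]) or 1
        d=(Q-c)@w;m=abs(d)<max(2.5,1.5*d[m].std())
    return c,w,m.sum(),d[m].std()
for n,c in(("scene",S),("top",T)):
    P=pts(c);hsv=cv2.cvtColor(c["frame"],cv2.COLOR_RGB2HSV);ok=c["z_map"]>0
    X,Y,Z=P[...,0],P[...,1],P[...,2]
    box=ok&(X>640)&(X<745)&(Y>-325)&(Y<-225)&(Z>270)
    blk=box&(hsv[...,2]<50)
    Q=P[blk];print(n,"head black",len(Q));
    N=cv2.erode(blk.astype(np.uint8),np.ones((3,3)))>0
    if n=="top":
        c0,w,k,sd=plane(P[N]);print(" top plane",c0.round(1),w.round(3),k,sd.round(2))
        top=P[N]
        # outline rectangle of black top in plan
        px=np.argwhere(blk)[:,::-1];print(" rect px",cv2.minAreaRect(px.astype(np.float32)))
        q=P[blk&(abs((P-c0)@w)<6)][:,:2].astype(np.float32);print(" rect world",cv2.minAreaRect(q))
    else:
        c0,w,k,sd=plane(P[N]);print(" plane",c0.round(1),w.round(3),k,sd.round(2))
    red=((hsv[...,0]<8)|(hsv[...,0]>172))&(hsv[...,1]>150)&(hsv[...,2]>70)&ok&(X>480)&(X<600)&(Y>230)&(Y<330)
    Q=P[red]
    # split into two slopes: k-planes over yaw
    best=None
    for a in np.radians(np.arange(-60,60,1)):
        e=np.array([np.cos(a),np.sin(a)]);s=Q[:,:2]@e
        for s0 in np.arange(s.min()+8,s.max()-8,1):
            h=Q[:,2]+30/32*abs(s-s0)   # gable slope
            v=np.median(abs(h-np.median(h)))
            if best is None or v<best[0]:best=(v,np.degrees(a),s0,np.median(h))
    print(" roof: resid,xaxis yaw,offset,ridge z",np.round(best,2))
    a=np.radians(best[1]);f=np.array([-np.sin(a),np.cos(a)]);t=Q[:,:2]@f;e=np.array([np.cos(a),np.sin(a)])
    mid=np.percentile(t,[2,98]);print(" along ridge",mid.round(1),"centre",(e*best[2]+f*mid.mean()).round(1))
    cv2.imwrite(f"red_{n}.png",red.astype(np.uint8)*255)
    blue=(hsv[...,0]>105)&(hsv[...,0]<130)&(hsv[...,1]>150)&ok&(X>450)&(X<650)&(Y>230)&(Y<330)
    if blue.any():print(" door",P[blue].mean(0).round(1),blue.sum())
    vil=ok&(Z>15)&(Z<30)&(X>430)&(X<680)&(Y>-100)&(Y<400)
    print(" plinth",np.median(Z[vil]),cv2.minAreaRect(P[vil][:,:2].astype(np.float32)))
# ring by rays: top ring pixels + base circle
E
python3 m.py
```

```text
scene head black 354
 plane [ 718.7 -277.8  325.4] [ 0.798 -0.278  0.534] 160 1.37
 roof: resid,xaxis yaw,offset,ridge z [  2.43  32.   600.4   94.04]
 along ridge [-75.9 -23.1] centre [535.4 276.2]
 door [556.7 288.9  34.8] 18
 plinth 22.96239401323161 ((557.679931640625, 157.7668914794922), (195.3883056640625, 400.3985900878906), 10.469569206237793)
top head black 419
 top plane [ 692.8 -272.9  324.5] [-0.534  0.184  0.825] 246 1.21
 rect px ((369.75, 155.25), (23.084625244140625, 22.76839828491211), 18.434946060180664)
 rect world ((687.1680297851562, -271.8619384765625), (64.123291015625, 54.2677116394043), 72.04087829589844)
 roof: resid,xaxis yaw,offset,ridge z [  2.    30.   603.3   92.93]
 along ridge [-50.5   1.8] centre [534.6 280.6]
 plinth 21.501809198193875 ((555.6891479492188, 156.78179931640625), (190.10928344726562, 400.1804504394531), 10.787307739257812)
```

```bash
cat > m2.py <<'E'
from h import *
from scipy.optimize import least_squares
def roof(c,Q):
    # red roof points: h = z0 - 1.25|s|, robust fit of x0,y0 (ridge line), yaw
    def res(p):
        a,o,z0=p;s=Q[:,0]*np.cos(a)+Q[:,1]*np.sin(a)-o
        return (Q[:,2]-z0+1.25*abs(s))/1.6
    best=min((least_squares(res,[a,Q[:,0].mean()*np.cos(a)+Q[:,1].mean()*np.sin(a)+d,93],loss="soft_l1",f_scale=2) for a in np.radians([0,12,24,36]) for d in(-8,0,8)),key=lambda s:s.cost)
    a,o,z0=best.x;t=-Q[:,0]*np.sin(a)+Q[:,1]*np.cos(a);e=np.array([np.cos(a),np.sin(a)]);f=np.array([-e[1],e[0]])
    m=np.percentile(t,[1,99]);s=Q[:,:2]@e-o;ms=np.percentile(s,[1,99])
    print(" yaw",np.degrees(a).round(1),"z0",z0.round(1),"ridge range",m.round(1),"s range",ms.round(1),"centre",(e*o+f*m.mean()).round(1),"cost/n",(best.cost/len(Q)).round(2))
if __name__=="__main__":
  for n in("scene","top"):
    c=dict(np.load(n+"0.npz"));P=pts(c);red=cv2.imread(f"red_{n}.png",0)>0
    print(n);roof(c,P[red])
    # outline: hull of pixels cast onto eave/ridge heights
    k=cv2.minAreaRect(np.argwhere(red)[:,::-1].astype(np.float32));print(" rect",k)
    X,Y,Z=P[...,0],P[...,1],P[...,2];ok=c["z_map"]>0
    b=ok&(Z<20)&(Z>3)&(np.hypot(X-697,Y+272)<70);print(" base",np.ptp(P[b][:,:2],0),cv2.minEnclosingCircle(P[b][:,:2].astype(np.float32)),np.median(Z[b]))
c=dict(np.load("top0.npz"));print(cv2.resize(c["frame"][203:236,180:216],None,fx=1,fy=1).shape)
cv2.imwrite("pics/roof.png",np.hstack([cv2.resize(c["frame"][198:240,175:221,::-1],None,fx=8,fy=8,interpolation=cv2.INTER_CUBIC),cv2.resize(cv2.cvtColor(cv2.imread("red_top.png",0)[198:240,175:221],cv2.COLOR_GRAY2BGR),None,fx=8,fy=8,interpolation=0)]))
E
python3 m2.py
```

```text
scene
 yaw 25.8 z0 95.6 ridge range [-9.9 44.9] s range [-7.4 30.7] centre [537.6 279.4] cost/n 3.01
 rect ((360.46343994140625, 246.32923889160156), (15.505154609680176, 18.648090362548828), 77.90524291992188)
 base [135.43092743 137.63033095] ((696.9990844726562, -272.24530029296875), 69.24984741210938) 14.37013408304227
top
 yaw 25.0 z0 97.8 ridge range [ 2.  54.3] s range [-30.7  28.8] centre [534.3 279.9] cost/n 2.22
 rect ((196.50001525878906, 220.00001525878906), (17.441329956054688, 16.099689483642578), 63.43495178222656)
 base [132.87379369 133.33675662] ((697.4970703125, -272.1451721191406), 68.71755981445312) 12.547901536202046
(33, 36, 3)
```

View pics/roof.png

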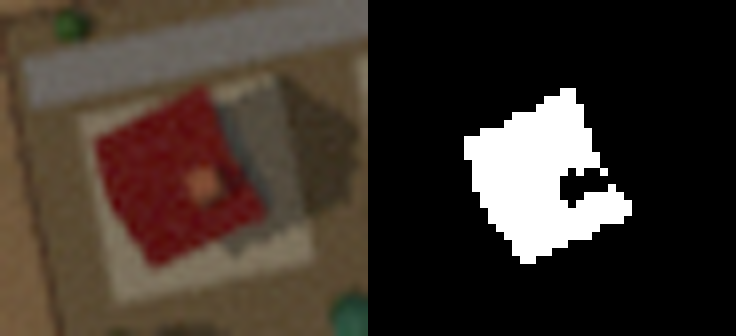

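The roof's four eave corners in the crop are at about (95,140), (208,88), (268,213) and (152,265). All four are at eave height, so I cast them onto that plane.

Run:
```python
from h import *
c=dict(np.load("top0.npz"))
def cast(u,v,z):
    d=c["R"].T@np.linalg.inv(c["K"])@[u,v,1];o=-c["R"].T@c["t"];return o+d*(z-o[2])/d[2]
for z in(53,61):
    W=np.array([cast(175+u/8-.5,198+v/8-.5,z)[:2] for u,v in((95,140),(208,88),(268,213),(152,265))])
    E=np.roll(W,-1,0)-W;print(z,W.mean(0).round(1),np.linalg.norm(E,axis=1).round(1),np.degrees(np.arctan2(E[:,1],E[:,0])).round(1))
P=pts(c);print(P[165:170,360:368,2].round(0))
# bystander heights near transport, quick
```

```text
53 [534.4 281.2] [54.  61.  55.  60.4] [ -66.5 -155.1  112.8   23.9]
61 [533.8 279.7] [53.7 60.7 54.7 60.1] [ -66.5 -155.1  112.8   23.9]
[[284. 290. 295. 298. 301. 297. 299. 304.]
 [285. 294. 299. 299. 299. 302. 299. 303.]
 [284. 291. 296. 295. 299. 297. 301. 297.]
 [286. 294. 290. 291. 297. 299. 295. 302.]
 [ 15. 290. 291. 291. 295. 294. 291. 293.]]
```

Emit:
drive_tool(
  claw=-1,
  moves=[
    [[0.06,0.1,0],[0,0,0]],
    [[0.06,0.18,0],[0,0,0]],
    [[0.06,0.18,0],[0,0,0]],
    [[0.06,0.18,0],[0,0,0]],
    [[0.06,0.18,0],[0,0,0]],
    [[0.06,0.18,0],[0,0,0]],
    [[0.06,0.18,0],[0,0,0]],
    [[0.06,0.18,0],[0,0,0]],
  ],
)

```text
clock: 1.1
ee_pos: [421.5, -150.3, 199.5]
ee_rot: [0.974, 0.228, 0.0, 0.0]
wrist_force: [1.8, 0.3, -0.5]
gripper_width: 1.0
finger_force: 0.0
```

Emit:
drive_tool(
  moves=[
    [[0.047,0.18,0],[0,0,-0.01]],
    [[0.047,0.2,0],[0,0,-0.01]],
    [[0.047,0.2,0],[0,0,-0.01]],
    [[0.047,0.2,0],[0,0,-0.01]],
    [[0.047,0.2,0],[0,0,-0.01]],
    [[0.047,0.2,0],[0,0,0]],
    [[0.047,0.16,0],[0,0,0]],
    [[0.047,0.096,0],[0,0,0]],
  ],
)

```text
clock: 2.1
ee_pos: [533.8, 281.4, 199.1]
ee_rot: [0.978, 0.21, -0.0, -0.0]
wrist_force: [-0.3, -0.8, 0.2]
gripper_width: 0.997
finger_force: 0.0
```

Run:
```python
from h import *
s=r.get_state();print(s["clock"],s["ee_pos"].round(1),s["ee_rot"],s["q"])
x,y,_,_=s["ee_rot"];print("tool y yaw",2*np.degrees(np.arctan2(y,x))-90)
```

```text
2.1 [533.8 281.4 199.1] [ 9.77744320e-01  2.09799589e-01 -3.34850382e-04 -2.56192370e-04] [-0.34346166  0.50512042 -0.34516718  1.64682543  0.19203837  1.02364213
 -1.89724551]
tool y yaw -65.77878196491048
```

Emit:
drive_tool(
  moves=[
    [[0.002,-0.003,-0.06],[0,0,0]],
    [[0,0,-0.08],[0,0,0]],
    [[0,0,-0.08],[0,0,0]],
    [[0,0,-0.08],[0,0,0]],
    [[0,0,-0.08],[0,0,0]],
    [[0,0,-0.07],[0,0,0]],
    [[0,0,-0.05],[0,0,0]],
    [[0,0,-0.027],[0,0,0]],
  ],
)

```text
clock: 3.1
ee_pos: [534.4, 277.3, 40.6]
ee_rot: [0.978, 0.209, -0.0, 0.0]
wrist_force: [0.1, -0.6, 0.3]
gripper_width: 0.995
finger_force: 0.0
```

Run:
```python
from h import *
s=r.get_state();print(s["clock"],s["ee_pos"].round(1),s["wrist_force"])
c=r.capture("scene");cv2.imwrite("pics/g.png",cv2.resize(c["frame"][170:290,290:430,::-1],None,fx=5,fy=5,interpolation=cv2.INTER_CUBIC))
```

```text
3.1 [534.4 277.3  40.6] [ 0.0738134  -0.59949152  0.31284648]
```

View pics/g.png

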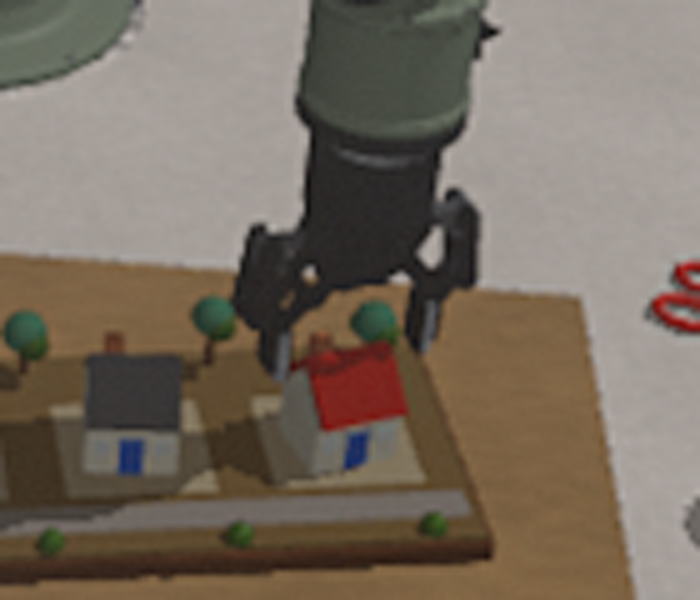

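The picture shows the fingers at (275,365) and (425,330), on either side of the red roof, which spans 285 to 405. I project the expected pad points into this view to check the depth before I close.

Run:
```python
from h import *
c=dict(np.load("scene0.npz"))
def pr(X):
    p=c["K"]@(c["R"]@X+c["t"]);p=p[:2]/p[2];return ((p-[290,170])*5).round(0)
C=np.array([534.5,280.5,22.]);a=np.radians(24);e=np.array([np.cos(a),np.sin(a),0]);f=np.array([-e[1],e[0],0]);k=np.array([0,0,1.])
T=np.array([534.4,277.3,40.6])
for n,p in dict(tipL=T-42*f+13*k,tipR=T+42*f+13*k,ridgeL=C-27.5*f+71*k,ridgeR=C+27.5*f+71*k,eaveL=C+32*e-27.5*f+31*k,eaveR=C+32*e+27.5*f+31*k,baseL=C+24*e-27.5*f,baseR=C+24*e+27.5*f,door=C+24*e+12*k).items():print(n,pr(p))
```

```text
tipL [273. 412.]
tipR [399. 386.]
ridgeL [307. 357.]
ridgeR [391. 340.]
eaveL [323. 442.]
eaveR [407. 425.]
baseL [312. 474.]
baseR [395. 456.]
door [356. 449.]
```

Run:
```python
from h import *
c=r.capture("scene");P=pts(c)
C=np.array([534.5,280.5,22.]);a=np.radians(24);L=P-C
R=np.stack([L[...,0]*np.cos(a)+L[...,1]*np.sin(a),-L[...,0]*np.sin(a)+L[...,1]*np.cos(a),L[...,2]],-1)
for nm,(u0,u1,v0,v1) in dict(L=(343,350,236,248),Rt=(371,379,228,242)).items():
    for v in range(v0,v1):print(nm,v,' '.join(str(tuple(R[v,u].astype(int))) for u in range(u0,u1,2)))
```

```text
L 236 (np.int64(-4), np.int64(-55), np.int64(93)) (np.int64(6), np.int64(-54), np.int64(101)) (np.int64(6), np.int64(-48), np.int64(100)) (np.int64(-131), np.int64(36), np.int64(-21))
L 237 (np.int64(-4), np.int64(-54), np.int64(89)) (np.int64(3), np.int64(-52), np.int64(95)) (np.int64(12), np.int64(-50), np.int64(101)) (np.int64(-117), np.int64(28), np.int64(-13))
L 238 (np.int64(-2), np.int64(-55), np.int64(87)) (np.int64(6), np.int64(-53), np.int64(94)) (np.int64(8), np.int64(-47), np.int64(94)) (np.int64(-111), np.int64(25), np.int64(-12))
L 239 (np.int64(8), np.int64(-60), np.int64(93)) (np.int64(5), np.int64(-52), np.int64(89)) (np.int64(5), np.int64(-46), np.int64(88)) (np.int64(-97), np.int64(18), np.int64(-4))
L 240 (np.int64(4), np.int64(-57), np.int64(85)) (np.int64(7), np.int64(-53), np.int64(87)) (np.int64(11), np.int64(-49), np.int64(89)) (np.int64(-88), np.int64(13), np.int64(0))
L 241 (np.int64(6), np.int64(-58), np.int64(84)) (np.int64(7), np.int64(-52), np.int64(83)) (np.int64(8), np.int64(-46), np.int64(82)) (np.int64(-84), np.int64(12), np.int64(-1))
L 242 (np.int
[... 2908 characters left out ...]
), np.int64(-2)) (np.int64(2), np.int64(42), np.int64(69)) (np.int64(12), np.int64(42), np.int64(77)) (np.int64(-88), np.int64(115), np.int64(-16))
Rt 239 (np.int64(-69), np.int64(81), np.int64(2)) (np.int64(8), np.int64(39), np.int64(70)) (np.int64(12), np.int64(43), np.int64(73)) (np.int64(-86), np.int64(114), np.int64(-18))
Rt 240 (np.int64(-67), np.int64(81), np.int64(0)) (np.int64(-71), np.int64(90), np.int64(-5)) (np.int64(-84), np.int64(106), np.int64(-19)) (np.int64(-81), np.int64(112), np.int64(-18))
Rt 241 (np.int64(-60), np.int64(76), np.int64(2)) (np.int64(-63), np.int64(86), np.int64(-2)) (np.int64(-79), np.int64(103), np.int64(-18)) (np.int64(-74), np.int64(107), np.int64(-15))
```

Run:
```python
from h import *
c=dict(np.load("scene0.npz"));P=pts(c);v=c["frame"].max(-1)<90
m=v&(P[...,2]>150)&(np.hypot(P[...,0]-277,P[...,1]+560)<90)&(c["z_map"]>0);print("start lowest",np.percentile(P[m][:,2],[0,1,3]).round(0),m.sum())
c=r.capture("scene");P=pts(c)
m=(c["z_map"]>0)&(np.hypot(P[...,0]-534,P[...,1]-277)<28)&(P[...,2]>102)&(c["frame"].max(-1)<90);print("now body lowest",np.percentile(P[m][:,2],[0,2,5,10]).round(0))
s=r.get_state();print(s["clock"],s["ee_pos"],s["q"],s["effort"].round(1))
```

```text
start lowest [150. 172. 217.] 4361
now body lowest [143. 148. 151. 155.]
3.25 [534.75492558 277.73730034  41.459581  ] [-0.3780789   0.70043552 -0.29063437  1.76599061  0.28502643  0.71659311
 -1.97072418] [ -0.  -96.9  -4.2 -26.7   0.1  -0.2  -0.1]
```

Run:
```python
from h import *
def hist(c,x,y,lo,hi,rad=62):
    P=pts(c);m=(c["z_map"]>0)&(np.hypot(P[...,0]-x,P[...,1]-y)<rad)&(P[...,2]>lo)&(P[...,2]<hi)
    h,e=np.histogram(P[m][:,2],np.arange(lo,hi,10));print(dict(zip(e[:-1].astype(int).tolist(),h.tolist())))
hist(dict(np.load("scene0.npz")),277,-560,150,320)
hist(dict(np.load("top0.npz")),277,-560,150,320)
c=r.capture("scene");hist(c,534,277,60,160)
a=dict(np.load("scene0.npz"))["frame"][90:160,60:160,::-1]
t=r.capture("top")["frame"][150:290,120:300,::-1]
cv2.imwrite("pics/st.png",np.hstack([cv2.resize(a,(400,280),interpolation=2),cv2.resize(t,(400,280),interpolation=2)]))
```

```text
{150: 0, 160: 0, 170: 0, 180: 0, 190: 0, 200: 0, 210: 0, 220: 0, 230: 0, 240: 3, 250: 21, 260: 25, 270: 29, 280: 22, 290: 55, 300: 66}
{150: 0, 160: 0, 170: 0, 180: 0, 190: 0, 200: 0, 210: 0, 220: 0, 230: 0, 240: 3, 250: 14, 260: 11, 270: 6, 280: 8, 290: 18, 300: 29}
{60: 76, 70: 96, 80: 109, 90: 89, 100: 38, 110: 40, 120: 34, 130: 44, 140: 59}
```

View pics/st.png

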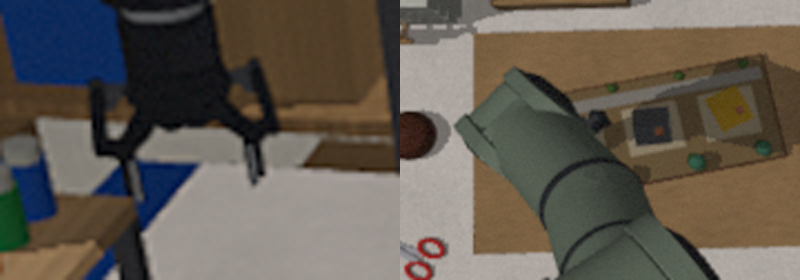

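The depth data shows the open finger tips about 33 mm higher than the reported TCP implies. This holds at the start pose (both cameras) and here, and the gripper body agrees. I trust the images and go lower in steps, checking each one.

Emit:
drive_tool(
  moves=[
    [[0,0.009,0],[0,0,0]],
    [[0,0,-0.01],[0,0,0]],
    [[0,0,-0.02],[0,0,0]],
    [[0,0,-0.02],[0,0,0]],
    [[0,0,-0.017],[0,0,0]],
    [[0,0,0],[0,0,0]],
    [[0,0,0],[0,0,0]],
    [[0,0,0],[0,0,0]],
  ],
)

```text
clock: 4.35
ee_pos: [534.9, 280.5, 21.5]
ee_rot: [0.978, 0.209, 0.0, -0.0]
wrist_force: [0.8, -0.4, -0.4]
gripper_width: 1.0
finger_force: 0.0
```

```bash
cat > tip.py <<'E'
from h import *
c=r.capture("scene");P=pts(c);C=np.array([534.5,280.5,22.]);a=np.radians(24);L=P-C
e=L[...,0]*np.cos(a)+L[...,1]*np.sin(a);f=-L[...,0]*np.sin(a)+L[...,1]*np.cos(a);z=L[...,2]
for n,m in(("L",(f<-38)&(f>-62)),("R",(f>36)&(f<62))):
    m=m&(abs(e)<18)&(z>20)&(z<110);print(n,m.sum(),"low",np.sort(z[m])[[0,3,8]].round(0),"f",np.percentile(f[m&(z<85)],[5,95]).round(0),"e max",np.percentile(e[m],90).round(0))
s=r.get_state();print(s["clock"],s["ee_pos"].round(1),s["wrist_force"].round(1),s["gripper_width"],s["finger_force"])
E
python3 tip.py
```

```text
L 122 low [44. 50. 54.] f [-55. -42.] e max 13.0
R 112 low [43. 48. 50.] f [42. 55.] e max 13.0
4.4 [534.9 280.5  21.5] [-0.2 -0.4  0. ] 0.9965177046484462 0.0
```

Emit:
drive_tool(
  moves=[
    [[0,0,-0.015],[0,0,0]],
    [[0,0,-0.02],[0,0,0]],
    [[0,0,-0.012],[0,0,0]],
    [[0,0,0],[0,0,0]],
    [[0,0,0],[0,0,0]],
    [[0,0,0],[0,0,0]],
    [[0,0,0],[0,0,0]],
    [[0,0,0],[0,0,0]],
  ],
)

```text
clock: 5.4
ee_pos: [534.8, 280.5, 7.3]
ee_rot: [0.978, 0.209, 0.0, -0.0]
wrist_force: [0.4, -0.5, 0.8]
gripper_width: 0.997
finger_force: 0.0
```

Emit:
drive_tool(
  claw=1,
  moves=[
    [[0,0,0],[0,0,0]],
    [[0,0,0],[0,0,0]],
    [[0,0,0],[0,0,0]],
    [[0,0,0],[0,0,0]],
    [[0,0,0],[0,0,0]],
    [[0,0,0],[0,0,0]],
    [[0,0,0],[0,0,0]],
    [[0,0,0],[0,0,0]],
  ],
)

```text
clock: 6.4
ee_pos: [534.8, 280.5, 7.5]
ee_rot: [0.978, 0.209, 0.0, 0.0]
wrist_force: [-0.8, -1.5, 5.7]
gripper_width: 0.632
finger_force: 63.8
```

Emit:
drive_tool(
  moves=[
    [[0,0,0.04],[0,0,0]],
    [[0,0,0.08],[0,0,0]],
    [[0,0,0.12],[0,0,0]],
    [[0,0,0.12],[0,0,0]],
    [[0,0,0.12],[0,0,0]],
    [[0,0,0.1],[0,0,0]],
    [[0,0,0.06],[0,0,0]],
    [[0,0,0],[0,0,0]],
  ],
)

```text
clock: 7.4
ee_pos: [535.0, 280.7, 200.1]
ee_rot: [0.978, 0.209, 0.001, -0.0]
wrist_force: [-0.3, -0.5, -1.7]
gripper_width: 0.63
finger_force: 63.4
```

Run:
```python
from h import *
s=r.get_state();print(s["clock"],s["ee_pos"].round(1),s["wrist_force"].round(1),s["gripper_width"],s["finger_force"])
c=r.capture("scene");P=pts(c);cv2.imwrite("pics/l.png",cv2.resize(c["frame"][130:290,280:420,::-1],None,fx=3.5,fy=3.5,interpolation=2))
```

```text
7.4 [535.  280.7 200.1] [-0.3 -0.5 -1.7] 0.629827661018903 63.35888184607029
```

View pics/l.png

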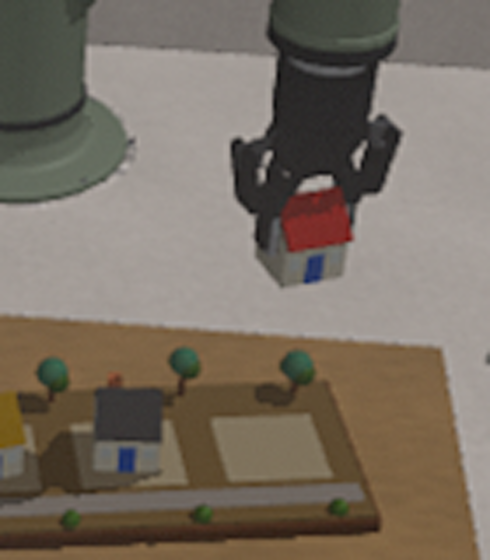

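```bash
cat > tgt.py <<'E'
from h import *
from scipy.spatial.transform import Rotation as Ro
ps,sl=np.radians(161),np.radians(33.3)
d=np.array([np.cos(sl)*np.cos(ps),np.cos(sl)*np.sin(ps),-np.sin(sl)]);y=np.array([-np.sin(ps),np.cos(ps),0]);up=np.cross(d,y)
lens=np.array([697,-272,310])+56*d;aim=lens+150*d
RT=Ro.from_matrix(np.stack([-d,y,-up],1))
if __name__=="__main__":
    s=r.get_state();T=aim-48.6*up;rv=(RT*Ro.from_quat(s["ee_rot"]).inv()).as_rotvec()
    print("lens",lens.round(1),"aim",aim.round(1),"tcp",T.round(1),"up",up.round(3),"y",y.round(3))
    print("shift units",((T-s["ee_pos"])/300).round(3),"turn units",(rv/(np.pi/4)).round(3),"q7",s["q"][6],"clock",s["clock"],s["finger_force"],s["joint_vel"].round(3))
E
python3 tgt.py
```

```text
lens [ 652.7 -256.8  279.3] aim [ 534.2 -215.9  196.9] tcp [ 559.4 -224.6  156.3] up [-0.519  0.179  0.836] y [-0.326 -0.946  0.   ]
shift units [ 0.083 -1.683 -0.142] turn units [ 0.034 -0.757 -0.93 ] q7 -1.8989338539482554 clock 7.45 63.3587121963501 [-0.003  0.021  0.001  0.015  0.002 -0.006 -0.   ]
```

Emit:
drive_tool(
  moves=[
    [[0,-0.06,0],[0.002,-0.047,-0.058]],
    [[0,-0.1,0],[0.002,-0.047,-0.058]],
    [[0,-0.12,0],[0.002,-0.047,-0.058]],
    [[0,-0.12,0],[0.002,-0.047,-0.058]],
    [[0,-0.12,0],[0.002,-0.047,-0.058]],
    [[0,-0.12,0],[0.002,-0.047,-0.058]],
    [[0,-0.12,0],[0.002,-0.047,-0.058]],
    [[0,-0.12,0],[0.002,-0.047,-0.058]],
  ],
)

```text
clock: 8.45
ee_pos: [533.9, 15.2, 197.9]
ee_rot: [0.989, 0.026, 0.144, 0.025]
wrist_force: [1.8, -0.5, -1.1]
gripper_width: 0.631
finger_force: 63.3
```

```bash
python3 tgt.py
```

```text
lens [ 652.7 -256.8  279.3] aim [ 534.2 -215.9  196.9] tcp [ 559.4 -224.6  156.3] up [-0.519  0.179  0.836] y [-0.326 -0.946  0.   ]
shift units [ 0.085 -0.8   -0.139] turn units [ 0.017 -0.382 -0.464] q7 -1.9563368658165032 clock 8.45 63.25738191604614 [ 0.349 -0.163  0.225  0.319  0.071 -0.475  0.068]
```

Emit:
drive_tool(
  moves=[
    [[0,-0.1,-0.01],[0.002,-0.06,-0.075]],
    [[0,-0.12,-0.02],[0.002,-0.06,-0.075]],
    [[0,-0.12,-0.02],[0.002,-0.06,-0.075]],
    [[0.01,-0.12,-0.02],[0.002,-0.06,-0.075]],
    [[0.015,-0.1,-0.02],[0.002,-0.06,-0.075]],
    [[0.02,-0.1,-0.02],[0.002,-0.06,-0.075]],
    [[0.02,-0.08,-0.02],[0.002,-0.022,-0.014]],
    [[0.02,-0.04,-0.01],[0,0,0]],
  ],
)

```text
clock: 9.45
ee_pos: [560.9, -213.5, 174.3]
ee_rot: [0.953, -0.149, 0.261, 0.045]
wrist_force: [-0.2, 0.0, -1.6]
gripper_width: 0.633
finger_force: 63.5
```

Emit:
drive_tool(
  moves=[
    [[0,0,0],[0,0,0]],
    [[0,0,0],[0,0,0]],
    [[0,0,0],[0,0,0]],
    [[0,0,0],[0,0,0]],
    [[0,0,0],[0,0,0]],
    [[0,0,0],[0,0,0]],
    [[0,0,0],[0,0,0]],
    [[0,0,0],[0,0,0]],
  ],
)

```text
clock: 10.45
ee_pos: [562.0, -212.3, 175.9]
ee_rot: [0.953, -0.148, 0.262, 0.045]
wrist_force: [-0.7, 0.0, -1.2]
gripper_width: 0.633
finger_force: 63.5
```

```bash
python3 tgt.py
python3 - <<'E'
from h import *
a=r.capture("scene");b=r.capture("top")
np.savez("scene1.npz",**a);np.savez("top1.npz",**b)
A=cv2.resize(a["frame"][140:300,120:260,::-1],(490,560),interpolation=2);B=cv2.resize(b["frame"][120:220,310:390,::-1],(300,375),interpolation=2)
o=np.zeros((560,790,3),np.uint8);o[:,:490]=A;o[:375,490:]=B;cv2.imwrite("pics/f.png",o)
E
```

```text
lens [ 652.7 -256.8  279.3] aim [ 534.2 -215.9  196.9] tcp [ 559.4 -224.6  156.3] up [-0.519  0.179  0.836] y [-0.326 -0.946  0.   ]
shift units [-0.008 -0.041 -0.065] turn units [-0.006 -0.055 -0.027] q7 -2.4933590032987447 clock 10.45 63.45636606216431 [-0.001 -0.001  0.001  0.     0.     0.    -0.   ]
```

View pics/f.png

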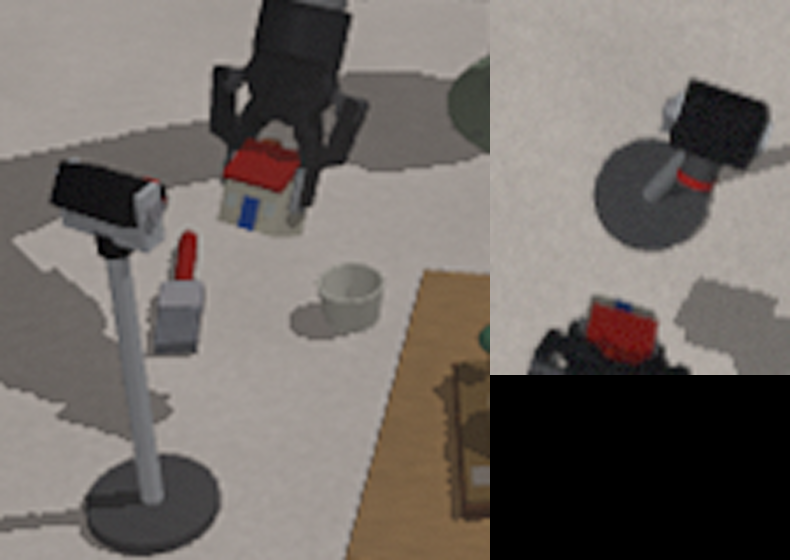

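The cottage is held facing the lens, with the door seen at (247,212) and the head at (105,195). It stopped short near the limit of joint 7, so I try the remainder.

Emit:
drive_tool(
  moves=[
    [[-0.002,-0.01,-0.016],[0,0,0]],
    [[-0.002,-0.01,-0.016],[0,0,0]],
    [[-0.002,-0.01,-0.016],[0,0,0]],
    [[-0.002,-0.01,-0.017],[0,0,0]],
    [[0,0,0],[-0.003,-0.027,-0.013]],
    [[0,0,0],[-0.003,-0.027,-0.013]],
    [[0,0,0],[0,0,0]],
    [[0,0,0],[0,0,0]],
  ],
)

```text
clock: 11.55
ee_pos: [563.7, -229.2, 175.4]
ee_rot: [0.95, -0.156, 0.267, 0.042]
wrist_force: [0.0, 0.4, -1.8]
gripper_width: 0.635
finger_force: 63.5
```

```bash
python3 tgt.py; python3 -c "
from h import *
print(r.get_state()['q'].round(3))"
```

```text
lens [ 652.7 -256.8  279.3] aim [ 534.2 -215.9  196.9] tcp [ 559.4 -224.6  156.3] up [-0.519  0.179  0.836] y [-0.326 -0.946  0.   ]
shift units [-0.014  0.015 -0.064] turn units [-0.018 -0.04  -0.008] q7 -2.519534543364399 clock 11.55 63.460866808891296 [-0.002  0.004  0.001  0.001  0.002 -0.001  0.   ]
[ 0.53   0.337 -0.309  2.173  0.931  0.162 -2.52 ]
```

Joints 6 and 7 are both at their limits, so this grasp can't take the final lean. I'll put the cottage back on its plot and regrip it with the tool leaning towards the door, so the final tool pose is nearly vertical. First I check the grasp geometry from the tilted view.

```bash
cat > chk.py <<'E'
from h import *
from scipy.spatial.transform import Rotation as Ro
from scipy.optimize import least_squares
def chk(c,mid,Rc):
    # red roof points in predicted cottage frame (origin middle); ridge at z=37, slope 1.25, ends +-27.5
    P=pts(c);hsv=cv2.cvtColor(c["frame"],cv2.COLOR_RGB2HSV)
    red=((hsv[...,0]<8)|(hsv[...,0]>172))&(hsv[...,1]>150)&(hsv[...,2]>60)&(c["z_map"]>0)&(np.linalg.norm(P-mid,axis=-1)<70)
    Q=(P[red]-mid)@Rc
    g=lambda p:(Q[:,2]-p[1]+1.25*abs(Q[:,0]-p[0]))/1.6
    f=least_squares(g,[0,37],loss="soft_l1",f_scale=2)
    print(len(Q),"x0,zridge",f.x.round(1),"y range",np.percentile(Q[:,1],[2,98]).round(1),"x range",np.percentile(Q[:,0],[2,98]).round(1))
    for lo,hi,n in((4,40,"+x slope"),(-40,-4,"-x slope")):
        q=Q[(Q[:,0]>lo)&(Q[:,0]<hi)]
        if len(q)>30:
            c0=np.median(q,0)
            for _ in range(5):
                m=abs((q-c0)@w)<3 if _ else np.ones(len(q),bool);c0=q[m].mean(0);w=np.linalg.svd(q[m]-c0,full_matrices=False)[2][2];w=w*np.sign(w[2])
            print(" ",n,len(q),"normal",w.round(3),"at",c0.round(1))
if __name__=="__main__":
    p=np.array([562,-212.3,175.9]);R=Ro.from_quat([.953,-.148,.262,.045]).as_matrix()
    Rc=R@np.diag([-1,1,-1.]);
    for n in("scene","top"):print(n);chk(dict(np.load(n+"1.npz")),p-48.6*R[:,2],Rc)
    p=np.array([534.8,280.5,7.4]);R=Ro.from_quat([.978,.209,0,0]).as_matrix()
    print("before, on plot");
    for n in("scene","top"):print(n);chk(dict(np.load(n+"0.npz")),p-48.6*R[:,2],R@np.diag([-1,1,-1.]))
    s=r.get_state();print("turn back units",((Ro.from_quat([.978,.209,0,0])*Ro.from_quat(s["ee_rot"]).inv()).as_rotvec()/(np.pi/4)).round(3),s["ee_pos"])
E
python3 chk.py
```

```text
scene
211 x0,zridge [-6.  36.7] y range [-28.6  24.5] x range [-32.3  -1.1]
  -x slope 196 normal [-0.7    0.014  0.714] at [-19.3  -1.7  19.9]
top
195 x0,zridge [252.4 356.2] y range [-26.9  23. ] x range [-29.   -2.6]
  -x slope 182 normal [-0.76  -0.009  0.65 ] at [-17.   -1.7  20.1]
before, on plot
scene
270 x0,zridge [-1.9 39.8] y range [-23.9  28.7] x range [-31.1   4.2]
  -x slope 221 normal [-0.698 -0.07   0.713] at [-17.2   3.8  20.7]
top
260 x0,zridge [ 0.7 41.8] y range [-25.7  25.9] x range [-26.6  31.1]
  +x slope 130 normal [0.727 0.038 0.685] at [18.4 -1.  20.3]
  -x slope 94 normal [-0.738 -0.018  0.675] at [-16.2   1.7  21.7]
turn back units [-0.038  0.711  0.928] [ 563.67874877 -229.15102451  175.40128766]
```

Emit:
drive_tool(
  moves=[
    [[-0.02,0.06,0.04],[-0.003,0.052,0.068]],
    [[-0.02,0.1,0.04],[-0.003,0.052,0.068]],
    [[-0.02,0.12,0],[-0.003,0.052,0.068]],
    [[-0.02,0.13,0],[-0.003,0.052,0.068]],
    [[-0.016,0.13,0],[-0.003,0.052,0.068]],
    [[0,0.13,0],[-0.003,0.052,0.068]],
    [[0,0.13,0],[-0.003,0.052,0.068]],
    [[0,0.13,0],[-0.003,0.052,0.068]],
  ],
)

```text
clock: 12.55
ee_pos: [534.9, 50.5, 199.0]
ee_rot: [0.992, 0.059, 0.114, 0.019]
wrist_force: [0.5, -0.6, -1.7]
gripper_width: 0.634
finger_force: 63.5
```

Emit:
drive_tool(
  moves=[
    [[0,0.13,0],[-0.002,0.05,0.064]],
    [[0,0.13,0],[-0.002,0.05,0.064]],
    [[0,0.13,0],[-0.002,0.05,0.064]],
    [[0,0.13,0],[-0.002,0.05,0.064]],
    [[0,0.12,0],[-0.002,0.05,0.064]],
    [[0,0.08,0],[-0.002,0.045,0.064]],
    [[0,0.04,0],[0,0,0]],
    [[0,0,0],[0,0,0]],
  ],
)

```text
clock: 13.55
ee_pos: [534.7, 277.6, 198.7]
ee_rot: [0.978, 0.208, 0.001, -0.001]
wrist_force: [-1.0, 0.2, -2.4]
gripper_width: 0.63
finger_force: 63.5
```

```bash
cat > back.py <<'E'
from h import *
from scipy.spatial.transform import Rotation as Ro
s=r.get_state();q=np.array([.978,.209,0,0])
print(s["clock"],"shift units",((np.array([534.8,280.5,8.4])-s["ee_pos"])/300).round(4),"turn",((Ro.from_quat(q)*Ro.from_quat(s["ee_rot"]).inv()).as_rotvec()/(np.pi/4)).round(4),s["finger_force"],s["q"].round(2),s["wrist_force"].round(1))
E
python3 back.py
```

```text
13.55 shift units [ 3.000e-04  9.600e-03 -6.343e-01] turn [-0.0018  0.0023  0.0013] 63.477608263492584 [ 0.03  0.63 -0.92  1.63  0.54  1.15 -2.18] [-1.   0.2 -2.4]
```

Emit:
drive_tool(
  moves=[
    [[0,0.01,-0.06],[-0.002,0.002,0.001]],
    [[0,0,-0.1],[0,0,0]],
    [[0,0,-0.12],[0,0,0]],
    [[0,0,-0.12],[0,0,0]],
    [[0,0,-0.1],[0,0,0]],
    [[0,0,-0.07],[0,0,0]],
    [[0,0,-0.04],[0,0,0]],
    [[0,0,-0.018],[0,0,0]],
  ],
)

```text
clock: 14.55
ee_pos: [535.1, 280.2, 10.2]
ee_rot: [0.978, 0.209, -0.0, -0.0]
wrist_force: [0.7, -0.0, -1.9]
gripper_width: 0.632
finger_force: 63.5
```

```bash
python3 back.py
```

```text
14.55 shift units [-0.0011  0.001  -0.0061] turn [ 0.     -0.0001  0.0005] 63.47694329917431 [-0.08  0.86 -0.76  1.75  0.77  0.85 -2.35] [ 0.7 -0.  -1.9]
```

Emit:
drive_tool(
  moves=[
    [[-0.001,0.001,-0.005],[0,0,0]],
    [[0,0,-0.004],[0,0,0]],
    [[0,0,-0.001],[0,0,0]],
    [[0,0,0],[0,0,0]],
    [[0,0,0],[0,0,0]],
    [[0,0,0],[0,0,0]],
    [[0,0,0],[0,0,0]],
    [[0,0,0],[0,0,0]],
  ],
)

```text
clock: 15.55
ee_pos: [534.8, 280.5, 7.5]
ee_rot: [0.978, 0.209, -0.0, 0.0]
wrist_force: [-0.8, -1.7, 0.5]
gripper_width: 0.628
finger_force: 63.5
```

Emit:
drive_tool(
  claw=-1,
  moves=[
    [[0,0,0],[0,0,0]],
    [[0,0,0],[0,0,0]],
    [[0,0,0],[0,0,0]],
    [[0,0,0],[0,0,0]],
    [[0,0,0],[0,0,0]],
    [[0,0,0.03],[0,0,0]],
    [[0,0,0.06],[0,0,0]],
    [[0,0,0.1],[0,0,0]],
  ],
)

```text
clock: 16.55
ee_pos: [534.5, 280.5, 65.8]
ee_rot: [0.978, 0.209, -0.0, 0.0]
wrist_force: [0.7, -0.6, -0.1]
gripper_width: 0.996
finger_force: 0.0
```

Emit:
drive_tool(
  moves=[
    [[0,0,0.04],[0,0,0.2]],
    [[0,0,0],[0,0,0.235]],
    [[0,0,0],[0,0,0.235]],
    [[0,0,0],[0,0,0.235]],
    [[0,0,0],[0,0,0.235]],
    [[0,0,0],[0,0,0.235]],
    [[0,0,0],[0,0,0.235]],
    [[0,0,0],[0,0,0.235]],
  ],
)

```text
clock: 17.55
ee_pos: [535.1, 280.5, 77.9]
ee_rot: [0.592, 0.806, 0.0, 0.0]
wrist_force: [0.6, -0.0, 0.0]
gripper_width: 0.997
finger_force: 0.0
```

Emit:
drive_tool(
  moves=[
    [[0,0,0],[0,0,0.235]],
    [[0,0,0],[0,0,0.235]],
    [[0,0,0],[0,0,0.235]],
    [[0,0,0],[0,0,0.235]],
    [[0,0,0],[0,0,0.235]],
    [[0,0,0],[0,0,0.235]],
    [[0,0,0],[0,0,0.235]],
    [[0,0,0],[0,0,0.235]],
  ],
)

```text
clock: 18.55
ee_pos: [535.2, 280.3, 77.8]
ee_rot: [-0.105, 0.994, -0.0, 0.001]
wrist_force: [0.3, 0.3, -0.4]
gripper_width: 1.0
finger_force: 0.0
```

```bash
cat > re.py <<'E'
from h import *
from scipy.spatial.transform import Rotation as Ro
s=r.get_state()
R0=Ro.from_rotvec([0,0,np.pi])*Ro.from_quat([.978,.209,0,0]);fv=-R0.as_matrix()[:,1]*-1
fv=R0.as_matrix()[:,1]   # ridge axis, yaw 114
Rg=Ro.from_rotvec(fv*np.radians(25))*R0
mid=np.array([534.8,280.5,56]);T=mid-48.6*-Rg.as_matrix()[:,2]
print(fv.round(3),"T",T.round(1),"tool z",Rg.as_matrix()[:,2].round(3))
print(s["clock"],s["ee_pos"].round(1),"shift",((T-s["ee_pos"])/300).round(4),"turn",((Rg*Ro.from_quat(s["ee_rot"]).inv()).as_rotvec()/(np.pi/4)).round(4),s["q"].round(2))
E
python3 re.py
python3 - <<'E'
import sys;sys.path.insert(0,'.')
E
```

```text
Traceback (most recent call last):
  File "re.py", line 1, in <module>
    from h import *
  File "h.py", line 1, in <module>
    import numpy as np,cv2
  File "re.py", line 2, in <module>
    from scipy.spatial.transform import Rotation as Ro
AttributeError: module 're' has no attribute 'compile' (consider renaming 're.py' since it has the same name as the standard library module named 're' and prevents importing that standard library module)
```

```bash
mv re.py regrip.py; rm -rf __pycache__; python3 regrip.py
```

```text
[-0.409  0.913  0.   ] T [516.1 272.1  12. ] tool z [-0.386 -0.173 -0.906]
18.55 [535.2 280.3  77.8] shift [-0.0638 -0.0273 -0.2196] turn [-0.1728  0.5305  0.2636] [ 0.19  1.06 -1.35  1.72  1.08  1.31  0.38]
```

Emit:
drive_tool(
  moves=[
    [[-0.013,-0.005,0],[-0.035,0.106,0.053]],
    [[-0.013,-0.005,0],[-0.035,0.106,0.053]],
    [[-0.013,-0.006,0],[-0.035,0.106,0.053]],
    [[-0.013,-0.006,0],[-0.035,0.106,0.053]],
    [[-0.012,-0.005,-0.03],[-0.033,0.106,0.052]],
    [[0,0,-0.05],[0,0,0]],
    [[0,0,-0.05],[0,0,0]],
    [[0,0,-0.03],[0,0,0]],
  ],
)

```text
clock: 19.55
ee_pos: [515.5, 272.0, 28.0]
ee_rot: [-0.201, 0.955, -0.046, -0.211]
wrist_force: [1.3, 0.9, -0.5]
gripper_width: 1.0
finger_force: 0.0
```

```bash
python3 regrip.py;python3 -c "
from h import *
c=r.capture('scene');cv2.imwrite('pics/g2.png',cv2.resize(c['frame'][170:290,290:430,::-1],None,fx=5,fy=5,interpolation=2))"
```

```text
[-0.409  0.913  0.   ] T [516.1 272.1  12. ] tool z [-0.386 -0.173 -0.906]
19.55 [515.5 272.   28. ] shift [ 0.0018  0.0004 -0.0534] turn [0.0026 0.0016 0.0066] [ 0.04  1.27 -1.27  1.35  0.89  1.67  0.78]
```

View pics/g2.png

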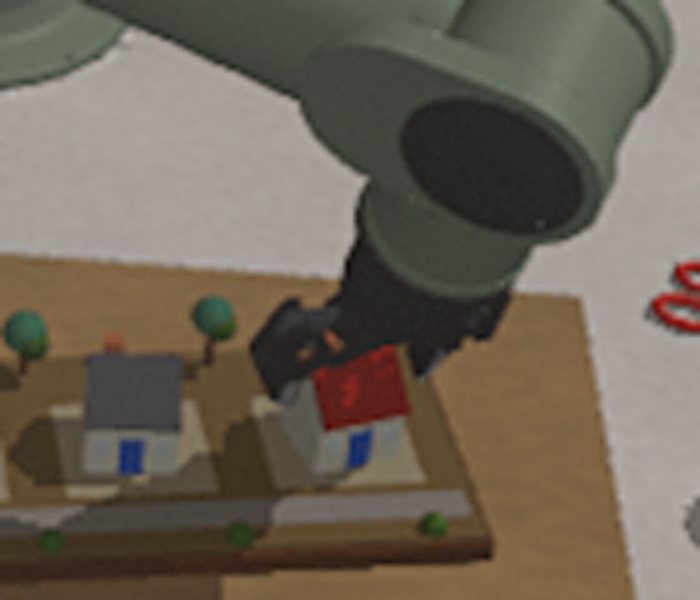

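The gripper leans over the cottage with fingers at (280,380) and (425,365), the roof between them and the door at (358,450). I descend the last 16 mm and close.

Emit:
drive_tool(
  moves=[
    [[0.002,0,-0.02],[0.002,0.001,0.006]],
    [[0,0,-0.02],[0,0,0]],
    [[0,0,-0.013],[0,0,0]],
    [[0,0,0],[0,0,0]],
    [[0,0,0],[0,0,0]],
    [[0,0,0],[0,0,0]],
    [[0,0,0],[0,0,0]],
    [[0,0,0],[0,0,0]],
  ],
)

```text
clock: 20.6
ee_pos: [516.2, 272.5, 12.7]
ee_rot: [-0.204, 0.955, -0.045, -0.212]
wrist_force: [-0.2, 0.6, 0.6]
gripper_width: 1.001
finger_force: 0.0
```

Emit:
drive_tool(
  claw=1,
  moves=[
    [[0,0,0],[0,0,0]],
    [[0,0,0],[0,0,0]],
    [[0,0,0],[0,0,0]],
    [[0,0,0],[0,0,0]],
    [[0,0,0],[0,0,0]],
    [[0,0,0],[0,0,0]],
    [[0,0,0],[0,0,0]],
    [[0,0,0],[0,0,0]],
  ],
)

```text
clock: 21.6
ee_pos: [516.3, 272.5, 12.8]
ee_rot: [-0.204, 0.955, -0.045, -0.212]
wrist_force: [2.7, 0.5, 5.8]
gripper_width: 0.635
finger_force: 63.4
```

```bash
python3 regrip.py
```

```text
[-0.409  0.913  0.   ] T [516.1 272.1  12. ] tool z [-0.386 -0.173 -0.906]
21.6 [516.3 272.5  12.8] shift [-0.0009 -0.0014 -0.0029] turn [ 0.0005 -0.0001  0.0003] [ 0.04  1.29 -1.26  1.35  0.91  1.65  0.79]
```

```bash
cat > fin.py <<'E'
from h import *
from scipy.spatial.transform import Rotation as Ro
from tgt import d,y,up,aim
import json,os
s=r.get_state();Rn=Ro.from_quat(s["ee_rot"])
if not os.path.exists("rel.json"):
    a=np.radians(24.13);Rc=Ro.from_matrix(np.array([[-np.cos(a),np.sin(a),0],[-np.sin(a),-np.cos(a),0],[0,0,1]]))
    json.dump([(Rc.inv()*Rn).as_quat().tolist(),Rc.inv().apply(s["ee_pos"]-[534.8,280.5,56]).tolist()],open("rel.json","w"))
q,p=json.load(open("rel.json"));Rt=Ro.from_matrix(np.stack([d,y,up],1))
Tr=Rt*Ro.from_quat(q);T=aim+Rt.apply(p)
if __name__=="__main__":
    print("T",T.round(1),"toolz",Tr.as_matrix()[:,2].round(3),s["clock"])
    print("shift",((T-s["ee_pos"])/300).round(4),"turn",((Tr*Rn.inv()).as_rotvec()/(np.pi/4)).round(4),s["q"].round(2),s["finger_force"])
E
python3 fin.py
```

```text
T [ 540.8 -217.9  149.8] toolz [ 0.136 -0.047 -0.99 ] 21.6
shift [ 0.0816 -1.6348  0.4565] turn [ 0.0339 -0.7566 -0.9308] [ 0.04  1.29 -1.26  1.35  0.91  1.65  0.79] 63.35282027721405
```

Emit:
drive_tool(
  moves=[
    [[0,0,0.04],[0,0,0]],
    [[0,0,0.08],[0,0,0]],
    [[0,0,0.12],[0,0,0]],
    [[0,0,0.12],[0,0,0]],
    [[0,0,0.12],[0,0,0]],
    [[0,-0.04,0.1],[0,0,0]],
    [[0,-0.08,0.04],[0,0,0]],
    [[0,-0.12,0],[0,0,0]],
  ],
)

```text
clock: 22.6
ee_pos: [515.8, 200.8, 201.2]
ee_rot: [-0.205, 0.955, -0.045, -0.211]
wrist_force: [-0.3, 0.2, -1.3]
gripper_width: 0.636
finger_force: 63.3
```

```bash
python3 fin.py
```

```text
T [ 540.8 -217.9  149.8] toolz [ 0.136 -0.047 -0.99 ] 22.6
shift [ 0.0832 -1.3959 -0.1715] turn [ 0.0345 -0.7539 -0.9337] [ 0.18  1.05 -1.38  1.35  0.74  1.85  0.85] 63.31135779619217
```

Emit:
drive_tool(
  moves=[
    [[0,-0.06,0],[0.004,-0.1,-0.123]],
    [[0,-0.08,0],[0.004,-0.1,-0.123]],
    [[0,-0.1,0],[0.004,-0.1,-0.123]],
    [[0,-0.12,0],[0.004,-0.1,-0.123]],
    [[0,-0.12,0],[0.004,-0.1,-0.123]],
    [[0,-0.12,0],[0.004,-0.1,-0.123]],
    [[0,-0.12,0],[0.004,-0.1,-0.123]],
    [[0,-0.12,0],[0.004,-0.05,-0.07]],
  ],
)

```text
clock: 23.6
ee_pos: [515.4, -52.8, 199.8]
ee_rot: [0.166, 0.984, -0.014, 0.07]
wrist_force: [1.4, -0.2, -1.6]
gripper_width: 0.633
finger_force: 63.4
```

```bash
python3 fin.py
python3 - <<'E'
from h import *
c=r.capture("scene");P=pts(c)
# lowest arm-coloured points outside the hand, near bystanders
m=(c["z_map"]>0)&(P[...,1]<-60)&(P[...,1]>-600)&(P[...,0]>150)&(P[...,0]<640)&(P[...,2]>130)
print("high pts -y side",m.sum(),P[m].min(0).round(0) if m.any() else "",P[m].max(0).round(0) if m.any() else "")
c=r.capture("top");P=pts(c);m=(c["z_map"]>0)&(P[...,2]>150)&(P[...,0]<640)&(P[...,0]>-100)&(abs(P[...,1])<600);print(P[m].min(0).round(0),P[m].max(0).round(0))
for y in range(-500,200,50):
    k=m&(abs(P[...,1]-y)<10)
    if k.any():print(y,"x",P[k][:,0].min().round(),P[k][:,0].max().round(),"z",np.percentile(P[k][:,2],[2,98]).round())
E
```

```text
T [ 540.8 -217.9  149.8] toolz [ 0.136 -0.047 -0.99 ] 23.6
shift [ 0.0846 -0.5505 -0.1669] turn [ 0.0044 -0.0051  0.0037] [ 0.95  0.67 -1.44  1.96  0.87  1.14  0.4 ] 63.358896374702454
high pts -y side 4248 [ 150. -310.  230.] [545. -60. 703.]
[ -25. -373.  150.] [542. 110. 827.]
-350 x 137.0 242.0 z [733. 763.]
-300 x 137.0 257.0 z [707. 813.]
-250 x 132.0 326.0 z [688. 816.]
-200 x 97.0 380.0 z [649. 767.]
-150 x 69.0 432.0 z [578. 683.]
-100 x 45.0 498.0 z [496. 655.]
-50 x 19.0 534.0 z [198. 625.]
0 x -7.0 533.0 z [225. 608.]
50 x -18.0 84.0 z [170. 403.]
100 x -5.0 39.0 z [213. 376.]
```

Emit:
drive_tool(
  moves=[
    [[0,-0.1,-0.02],[0.001,-0.001,0.001]],
    [[0,-0.1,-0.02],[0.001,-0.001,0.001]],
    [[0.01,-0.1,-0.03],[0.001,-0.001,0.001]],
    [[0.02,-0.09,-0.03],[0.001,-0.001,0]],
    [[0.02,-0.07,-0.03],[0,0,0]],
    [[0.02,-0.05,-0.02],[0,0,0]],
    [[0.01,-0.03,-0.012],[0,0,0]],
    [[0.005,-0.01,-0.005],[0,0,0]],
  ],
)

```text
clock: 24.7
ee_pos: [541.9, -216.4, 148.5]
ee_rot: [0.164, 0.984, -0.011, 0.069]
wrist_force: [-0.0, 0.0, -2.1]
gripper_width: 0.634
finger_force: 63.7
```

```bash
python3 fin.py
```

```text
T [ 540.8 -217.9  149.8] toolz [ 0.136 -0.047 -0.99 ] 24.7
shift [-0.0035 -0.0052  0.0043] turn [-0.0031 -0.0043 -0.0024] [ 1.14  0.83 -1.35  1.86  0.99  1.13  0.69] 63.73288303613663
```

Emit:
drive_tool(
  moves=[
    [[-0.003,-0.005,0.004],[-0.003,-0.004,-0.002]],
    [[0,0,0],[0,0,0]],
    [[0,0,0],[0,0,0]],
    [[0,0,0],[0,0,0]],
    [[0,0,0],[0,0,0]],
    [[0,0,0],[0,0,0]],
    [[0,0,0],[0,0,0]],
    [[0,0,0],[0,0,0]],
  ],
)

```text
clock: 25.7
ee_pos: [540.8, -218.1, 149.7]
ee_rot: [0.165, 0.984, -0.012, 0.071]
wrist_force: [0.4, -0.2, -0.6]
gripper_width: 0.633
finger_force: 63.7
```

```bash
python3 fin.py
python3 - <<'E'
from h import *
from chk import chk
from tgt import d,y,up,aim
Rc=np.stack([d,y,up],1);O=[]
for n,(u,v,w,h) in(("scene",(120,140,140,160)),("top",(310,120,80,100))):
    c=r.capture(n);print(n);chk(c,aim,Rc)
    P=pts(c);hsv=cv2.cvtColor(c["frame"],cv2.COLOR_RGB2HSV)
    b=(hsv[...,0]>105)&(hsv[...,0]<130)&(hsv[...,1]>120)&(np.linalg.norm(P-aim,axis=-1)<60);print(" door px",b.sum(),((P[b]-aim)@Rc).mean(0).round(1))
    q=(P-aim)@Rc
    wl=(abs(q[...,1])<24)&(q[...,2]<2)&(q[...,2]>-32)&(abs(q[...,0]+24)<10)&(c["z_map"]>0)
    if wl.sum()>20:
        Q=q[wl];c0=Q.mean(0);w_=np.linalg.svd(Q-c0,full_matrices=False)[2][2];print(" door wall",wl.sum(),c0.round(1),(w_*np.sign(w_[0])).round(3))
    O.append(cv2.resize(c["frame"][v:v+h,u:u+w,::-1],(400,460),interpolation=2))
cv2.imwrite("pics/end.png",np.hstack(O))
E
```

```text
T [ 540.8 -217.9  149.8] toolz [ 0.136 -0.047 -0.99 ] 25.7
shift [0.0001 0.0004 0.0002] turn [ 0.0002 -0.0003  0.    ] [ 1.14  0.83 -1.35  1.86  0.99  1.13  0.69] 63.732859790325165
scene
175 x0,zridge [-5.  37.3] y range [-25.5  24.7] x range [-31.9  -1.6]
  -x slope 162 normal [-0.726  0.002  0.688] at [-20.2   0.5  18.2]
 door px 29 [-22.2   0.5 -20.4]
 door wall 174 [-22.5   0.1 -15.2] [ 1.    -0.02   0.017]
topTraceback (most recent call last):
  File "<stdin>", line 6, in <module>
  File "chk.py", line 11, in chk
    print(len(Q),"x0,zridge",f.x.round(1),"y range",np.percentile(Q[:,1],[2,98]).round(1),"x range",np.percentile(Q[:,0],[2,98]).round(1))
                                                    ~~~~~~~~~~~~~^^^^^^^^^^^^^^^
    return _quantile_unchecked(
        a, q, axis, out, overwrite_input, method, keepdims, weights)
    return _ureduce(a,
                    func=_quantile_ureduce_func,
    ...<5 lines>...
                    overwrite_input=overwrite_input,
                    method=method)
    r = func(a, **kwargs)
    result = _quantile(arr,
                       quantiles=q,
    ...<2 lines>...
                       out=out,
                       weights=wgt)
    slices_having_nans = np.isnan(arr[-1, ...])
                                  ~~~^^^^^^^^^
IndexError: index -1 is out of bounds for axis 0 with size 0
```

```bash
python3 -c "
from station import r
print(r.get_state()['clock'],r.job_done())"
```

```text
the job is handed in; nothing more can be done
25.8 None
```

I handed the job in at 25.8 s with the red cottage held still in front of the lens; in the last scene-camera check its door wall was within about 2 mm and 2° of target (the top camera's view was blocked), after I set it back on its plot once to regrip it because the first grip ran into joint limits.

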